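# Draw the check sample from the desiccator and present it face down for the spark stand

### The job

The spectrometer's check sample is kept dry in the desiccator. Lift the clear lid off by its knob and stand it upright on the bare worktop beside the desiccator; then draw the large oval sample straight up out of its hole in the block and turn it so that its bright ground face, the one towards the robot with the burn spots, looks straight down and lies about level, as it will go on the spark stand. Finish while holding it like that, still, at least 20 cm above the worktop; leave the other two samples in the block and everything else where it is.

Things in the scene. Friction and masses are not known exactly. Their poses are not given: they have to be found in the camera images.
- desiccator: Desiccator base, fixed: a round white plastic tub, 164 mm across (172 at the shoulder). The lid rests on its shoulder, 60 mm above the worktop, round a neck 147 mm across whose rim is at 70 mm. A metal block with three samples stands in it. Origin: centre of the underside, on the worktop; z up. Yaw within 0.4 rad of zero. Round it the worktop (z = 0) runs from x 0.34 to 0.60, y -0.6 to 0.44.
- block_top (a point): Centre of the top of the grey metal block in the desiccator, 72 mm above the worktop. The block is 116 mm (desiccator's x) by 36 mm; three holes of 9.5 mm bore, 50 mm deep, in a row along the desiccator's x at -40, 0 and +40 mm from here, hold three samples by their stems, one each, in any order.
- desiccator_lid: Loose clear plastic lid, 172 mm across its foot, 66 mm high without its knob and 100 mm with it, about 0.3 kg, open below. It only lies on the base's shoulder (4 mm play round the neck); raise it 65 mm or more before moving it sideways, to clear the samples. Origin: centre of its rim plane, 60 mm above the worktop when on the base, 0 when it stands on the worktop; z up through the knob.
- lid_knob (a point): Grip point in the middle of the black knob on the lid: the knob is a round head 28 mm across and 22 mm high, 11 mm above and below this point; the point is 89 mm above the lid's rim plane, on its axis.
- oval_sample: The wanted sample, about 0.09 kg, the largest: a flat oval steel plate 32 mm wide (own y), 42 mm high (z), 12 mm thick (x), on a round stem 8 mm across and 44 mm long, which stands in a hole. Origin: middle of the plate's foot, on the block's top; +z up through the plate, stem to -z. -x is out of the bright ground face with three burn spots, which at first looks to the robot (-x, within 0.6 rad).
- oval_mid (a point): Middle of the wanted sample's plate, 21 mm above its foot: a good grip point, fingers on its two straight edges, 32 mm apart (closing along the sample's own y; edges straight from 7 to 26 mm above the foot). With the ground face down, the sample's own +x points up and its stem lies level.
- round_sample: A smaller sample, leave it: a round steel disc, 30 mm across, 12 mm thick, 32 mm high in all above the block, on the same stem. Origin: middle of its foot, on the block's top.
- slug_sample: A smaller sample, leave it: an upright round steel slug, 14 mm across, 26 mm high above the block, on the same stem. Origin: middle of its foot, on the block's top.
- loupe: Bystander: black loupe barrel, 38 mm across, 38 mm high, standing. Origin: centre of its underside.
- mount: Bystander: black round moulded specimen mount, 30 mm across, 16 mm high. Origin: centre of its underside.
- tweezers: Fixed bystander: steel tweezers lying flat, 123 mm long (own y), 16 mm wide, 10 mm high. Origin: middle, underside.
- ref_block: Bystander: small grey steel reference block, 38 x 60 x 13 mm. Origin: centre of its underside.
- calliper: Fixed bystander: calliper lying flat, 242 mm long (own y), 75 mm wide, 11 mm high. Origin: middle, underside.
- mug: Fixed bystander: white mug with dark stripes, 86 x 116 mm with its handle, 90 mm high. Origin: centre of its underside.
- steel_sample_4: Bystander: steel sample cylinder with dark spots on top, 40 mm across, 24 mm high. Origin: centre of its underside.
- abrasive_pads: Fixed bystander: grey abrasive pads lying flat near the front edge, 76 x 113 mm, 10 mm high. Origin: centre of the underside.
- mouse: Fixed bystander: black computer mouse on its mat, 112 mm long (x), 62 mm wide, 40 mm high. Origin: centre of its underside.
- keyboard: Fixed bystander: black keyboard pushed back below the monitor, 146 mm deep (x), 442 mm wide (y), 29 mm high. Origin: centre of its underside.

How it is judged:
On the way, in this order (a step that is already met when the one before it is completed fails the run):
1. the lid stands upright on the worktop beside the desiccator, let go (height (world z) of desiccator_lid below 0.01 m and angle between desiccator_lid's own z axis and vertical below 0.08 rad and horizontal distance between desiccator_lid and desiccator above 0.165 m and contact force between desiccator_lid and the fingers below 0.1 N and linear speed of desiccator_lid below 0.02 m/s), for 0.2 s.
2. the oval sample is drawn out of its hole, held by the fingers (z of oval_sample in the frame of desiccator above 0.125 m and contact force between oval_sample and the fingers above 1 N), for 0.1 s.
At the end, for the whole second after the job is handed in: The fingers hold the oval sample still, touching nothing else, its middle over 0.20 m above the worktop, ground face down and level within 0.35 rad; the lid stands upright on the worktop, let go, its centre over 0.165 m from the desiccator's; the other two samples are seated in the block (all of step 1 and height (world z) of oval_mid above 0.2 m and angle between oval_sample's own x axis and vertical below 0.35 rad and contact force between oval_sample and the fingers above 1 N and linear speed of oval_sample below 0.03 m/s and angular speed of oval_sample below 0.3 rad/s and contact force between oval_sample and desiccator below 0.1 N and contact force between oval_sample and desiccator_lid below 0.1 N and contact force between oval_sample and round_sample below 0.1 N and contact force between oval_sample and slug_sample below 0.1 N and contact force between oval_sample and mouse below 0.1 N and contact force between oval_sample and keyboard below 0.1 N and contact force between oval_sample and loupe below 0.1 N and contact force between oval_sample and mount below 0.1 N and contact force between oval_sample and ref_block below 0.1 N and contact force between oval_sample and steel_sample_4 below 0.1 N and contact force between oval_sample and abrasive_pads below 0.1 N and contact force between oval_sample and mug below 0.1 N and contact force between oval_sample and calliper below 0.1 N and contact force between oval_sample and tweezers below 0.1 N and z of round_sample in the frame of desiccator between 0.066 and 0.078 m and angle between each of round_sample, slug_sample's own z axis and vertical below 0.15 rad and z of slug_sample in the frame of desiccator between 0.066 and 0.078 m); the arm keeps its last pose, push and grip.
It fails at once if a bystander is pushed by more than 25 mm (distance of any of loupe, mount, ref_block, steel_sample_4 from where it was at the start of the episode above 0.025 m).
It fails at once if another sample is lifted out of the block (z of any of round_sample, slug_sample in the frame of desiccator above 0.09 m).
It fails at once if the lid is tipped over (angle between desiccator_lid's own z axis and vertical above 0.6 rad).
It also fails if it takes over 51 s, if anything falls off the work surface, if the arm or the gripper's body presses on something with over 40 N, if the wrist force passes 120 N, or if a joint passes its speed limit or range.

### The arm

A 7-joint arm with a two-finger parallel gripper is mounted at the origin on a cart in front of the work surface, level with it; the furniture and walls round the work are solid. World frame = base frame: x ahead of the robot, y to its left, z up, the work surface at z = 0. Lengths are in m, angles in rad, forces in N, time in s.
With the tool pointing down it reaches from about 0.4 to 0.85 m from the base axis. Payload 10.4 kg.
Tool frame: the origin (TCP) lies midway between the tips of the shut fingers; the grasp point (between the pads) lies 19 mm behind it; z points along the fingers, y is the line along which they close (so a half turn about z gives the same grasp; the last joint's range is limited). The gripper opens to 87 mm and grips with 3 to 60 N. Pads are 19 mm wide; open, the fingers measure 117 mm over their backs; the gripper's body (75 mm by 190 mm) begins 51 mm behind the grasp point.
Start: joints at [1.255, 0.332, -0.065, 1.46, 0.022, 1.35, -0.088], TCP at [0.18, -0.598, 0.223] pointing down, gripper open.
Joint ranges: [-2.6, 2.6], [-0.5, 2.12], [-1.47, 1.34], [0.16, 2.42], [-1.27, 4.41], [0.06, 2.06], [-2.6, 2.6]. Speed limits (rad/s): [2.22, 2.22, 2.79, 2.79, 3.14, 3.14, 3.14].

### API

Orientations are given as a unit quaternion [x, y, z, w].
In Python, from bench import r gives the robot as it stands.
- The arm moves only by the tool arm_command, never from a script. Its argument "moves" is one flat list of numbers, 4 for each row, row after row: the shift along the tool's x, y, z in cm, then the turn about the tool's z in degrees. A call has 1 to 12 rows; each row shifts and turns the commanded pose from where the row before left it, along the tool's axes as they then stand; what a row does not reach is not made up. A row lasts 1/12 s, in which the tool goes at most 41.7 mm and 7.16 degrees, less where a joint would pass 70% of its speed; a pose out of reach is approached as far as the arm can. A call with a gripper value outside its range is refused whole. "fingers" is the opening in per cent of the stroke, from 0 (shut) to 100 (fully open), set as the call begins (left out, the last holds). The fingers move at their own pace and stop on an object; "squeeze" is the grip in N (left out, the last holds). Time passes only in rows, so rows that do not move let the fingers close. It gives the time, the measured TCP pose, the force, the opening and the grip force at its end, in the units of the state.
- r.read_state(): the state, without advancing time (a new reading comes with each control period).
- r.camera(name): name is "scene" or "top" or "wrist"; returns the picture (420x560x3 uint8, red, green, blue); there is no depth.
- r.camera_info(name): a dict with "fx", "fy", "cx", "cy" (pixels), "origin" and "attitude" of the camera in the world. Camera axes: x right, y up, looking along -z (the intrinsics and any distortion apply to the point x, -y, -z); pixel columns grow to the right and rows downward; lengths in m; the calibration is good to about 2 mm. A picture is of the moment at which its call begins: read the wrist's pose just before it. camera_info takes no time and is no camera call; for the wrist camera it gives the pose at the moment of the call.
- r.close_job(): hands the job in; it is judged then, once.
The state is a dict: "time": time; "joint_positions": joint angles; "joint_vel": joint speeds; "joint_torque": joint torques, N m; "ee_pos": TCP position; "eef_rot": TCP orientation; "ft_force": force on the tool from outside, world axes, zero at the start; "torque": the same for the moment, N m; "width": finger opening in m; "grip_force": force on a finger pad.
Only numpy, scipy, OpenCV 4.12 (cv2) and the standard library are available. Lean on these libraries where they do the work, as an engineer would, in place of code of your own. Each camera call takes 0.05 s, during which the arm holds its last target. There are 200 camera calls.

## Working session

There is one attempt and no reset: what is moved stays moved. The work goes in short steps, Python scripts to look and compute and a tool call to move; the robot and the scene stay as the last step left them, time stands still between calls to the robot, and variables do not carry over. Pictures are saved under pics/ and viewed, at most 10 in all, crops included, and the job is handed in when it is done.

Besides the shell and the picture viewer there is one more tool, called as name(argument=value, ...) on one line, values as JSON. arm_command: Moves the arm, as the interface text tells. Its arguments: {"type":"object","properties":{"moves":{"type":"array"},"fingers":{"type":"number"},"squeeze":{"type":"number"}},"required":["moves"]}

```bash
mkdir -p pics; ls; cat > h.py <<'E'
import numpy as np,cv2
from scipy.spatial.transform import Rotation as R
from bench import r
def save(n,f):
    im=r.camera(n); cv2.imwrite('pics/'+f,im[:,:,::-1]); return im
def ray(ci,u,v):
    d=np.array([(u-ci['cx'])/ci['fx'],-(v-ci['cy'])/ci['fy'],-1.])
    a=np.array(ci['attitude']); M=R.from_quat(a).as_matrix() if a.size==4 else a.reshape(3,3)
    return np.array(ci['origin']),M@d
def plane(ci,u,v,z):
    o,d=ray(ci,u,v); return o+d*(z-o[2])/d[2]
def proj(ci,p):
    a=np.array(ci['attitude']); M=R.from_quat(a).as_matrix() if a.size==4 else a.reshape(3,3)
    q=M.T@(np.array(p)-ci['origin']); return ci['cx']+ci['fx']*q[0]/-q[2], ci['cy']-ci['fy']*q[1]/-q[2]
E
python3 - <<'E'
from h import *
print(r.read_state())
ims=[]
for n in ['scene','top']:
    print(n,r.camera_info(n)); save(n,n+'0.png')
E
```

```text
pics
{'time': 0.0, 'joint_positions': array([ 1.25540862,  0.33289901, -0.06471963,  1.46092151,  0.02161596,
        1.34990473, -0.08850077]), 'joint_vel': array([-0.00151883,  0.00182497,  0.00139939,  0.00156088,  0.00068252,
       -0.00212497, -0.00028864]), 'joint_torque': array([ 6.05611058e-04, -6.23240948e+01,  2.50679394e-02, -3.89901352e+01,
       -6.13962254e-02,  3.95716913e-02,  1.60578220e-04]), 'ee_pos': array([ 0.18027942, -0.598036  ,  0.22174651]), 'eef_rot': array([ 9.89300235e-01,  1.45892184e-01, -1.41604619e-04, -7.04057245e-04]), 'ft_force': array([-0.33902489, -0.19246961,  0.16566698]), 'torque': array([0.0273222 , 0.02592799, 0.03333869]), 'grip_force': 0.0, 'width': 0.08745446476746131}
scene {'fx': 399.6235809847121, 'fy': 399.6235809847121, 'cx': 277.2030384617569, 'cy': 205.34530720889092, 'origin': array([0.01223781, 0.82535008, 0.71451402]), 'attitude': array([-0.12669365,  0.47310218,  0.8376788 , -0.24169665])}
top {'fx': 486.90418323414036, 'fy': 486.90418323414036, 'cx': 285.25182528153346, 'cy': 209.53065198212818, 'origin': array([ 0.235437  , -0.05124932,  1.53155446]), 'attitude': array([-0.07442307,  0.06380967,  0.71315268, -0.69412015])}
```

View pics/scene0.png

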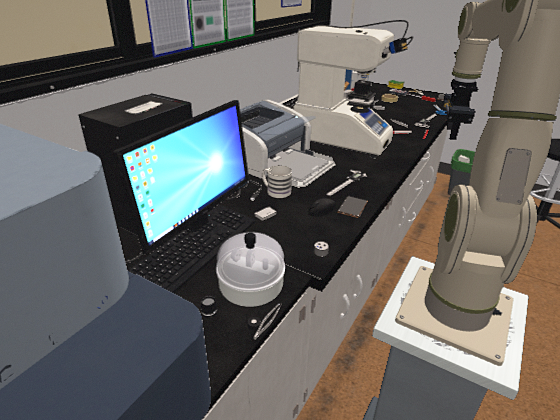

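View pics/top0.png

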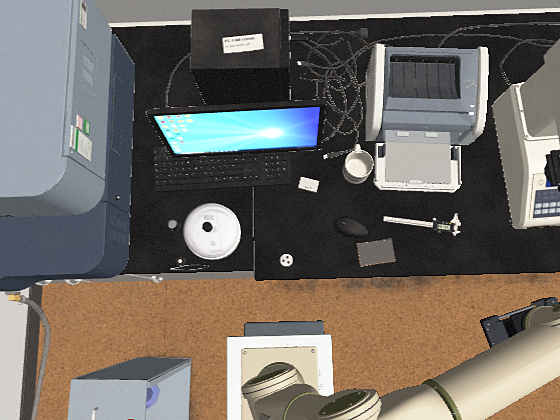

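```bash
python3 - <<'E'
from h import *
t=r.camera_info('top'); s=r.camera_info('scene')
it=cv2.imread('pics/top0.png'); isc=cv2.imread('pics/scene0.png')
def dark(im,x0,x1,y0,y1,th):
    m=(im[y0:y1,x0:x1].max(2)<th).astype(np.uint8); n,l,st,c=cv2.connectedComponentsWithStats(m)
    return [(c[i]+[x0,y0],st[i]) for i in range(1,n) if st[i][4]>15]
kt=dark(it,196,224,214,242,70); ks=dark(isc,240,262,230,250,70)
print(kt,ks)
def tri(a,b):
    o1,d1=ray(t,*a);o2,d2=ray(s,*b)
    A=np.c_[d1,-d2]; k=np.linalg.lstsq(A,o2-o1,rcond=None)[0]
    p,q=o1+k[0]*d1,o2+k[1]*d2; return (p+q)/2,np.linalg.norm(p-q)
if kt and ks:
    print('knob',tri(kt[0][0],ks[0][0]), plane(t,*kt[0][0],.155),plane(s,*ks[0][0],.149))
# white circle of desic
m=(it[195:265,170:250].min(2)>120).astype(np.uint8); c=max(cv2.findContours(m,0,1)[0],key=cv2.contourArea)
e=cv2.fitEllipse(cv2.convexHull(c)); print(e, plane(t,e[0][0]+170,e[0][1]+195,.055))
for n,u,v,z in [('steel4',287,260,.024),('refb',310,185,.013),('mouseL',333,222,.02),('mouseB',350,237,.02),('loupe',172,225,.038),('mount',180,262,.016),('mugL',343,165,.05),('kbdR',290,185,.02),('seam',254,230,0),('edgeR',300,279,0),('edgeL',240,272,0),('pads',358,255,.01)]: print(n,plane(t,u,v,z).round(3))
b=cv2.resize(it[140:290,140:380],None,fx=3.3,fy=3.3,interpolation=cv2.INTER_CUBIC); cv2.imwrite('pics/topc.png',b)
E
```

```text
[(array([206.85507246, 226.42028986]), array([ 7,  8,  9, 10, 69], dtype=int32))] [(array([250.35294118, 230.70588235]), array([ 0,  0, 22,  3, 51], dtype=int32)), (array([249.61654135, 239.87969925]), array([  5,   3,  10,  16, 133], dtype=int32))]
knob (array([0.46542158, 0.19087887, 0.16856348]), np.float64(0.00412296838220878)) [0.46581586 0.19230126 0.155     ] [0.48392117 0.1685186  0.149     ]
((41.904541015625, 36.21085739135742), (56.15004348754883, 57.09815216064453), 113.69281768798828) [0.46719902 0.19434515 0.055     ]
steel4 [ 0.376 -0.034  0.024]
refb [ 0.615 -0.114  0.013]
mouseL [ 0.491 -0.181  0.02 ]
mouseB [ 0.442 -0.232  0.02 ]
loupe [0.493 0.322 0.038]
mount [0.379 0.3   0.016]
mugL [ 0.667 -0.218  0.05 ]
kbdR [ 0.615 -0.049  0.02 ]
seam [0.476 0.069 0.   ]
edgeR [ 0.318 -0.072  0.   ]
edgeL [0.344 0.115 0.   ]
pads [ 0.386 -0.255  0.01 ]
```

View pics/topc.png

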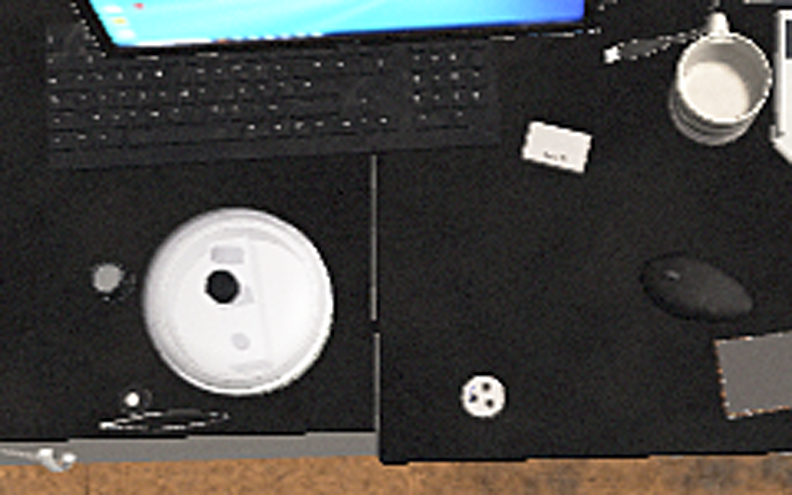

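arm_command(moves=[0, 0, -2, 5.6, 0, 0, -2, 5.6, 0, 0, -2, 5.6, 2.5, -3.2, 0, 0, 2.5, -3.2, 0, 0, 2.5, -3.2, 0, 0, 2.5, -3.2, 0, 0, 2.5, -3.2, 0, 0, 2.5, -3.2, 0, 0, 2.5, -3.2, 0, 0, 2.5, -3.2, 0, 0, 1, -4, 0, 0], fingers=100, squeeze=20)

```text
time: 1.1
ee_pos: [0.3925, -0.3007, 0.2819]
eef_rot: [1.0, 0.0, 0.0, -0.0]
ft_force: [0.7, -0.1, -0.8]
width: 0.0867
grip_force: 0.0
```

arm_command(moves=[0.7, -4, 0, 0, 0.7, -4, 0, 0, 0.7, -4, 0, 0, 0.7, -4, 0, 0, 0.7, -4, 0, 0, 0.7, -4, 0, 0, 0.7, -4, 0, 0, 0, -4, 0, 0, 0, -4, 0, 0, 0, -4, 0, 0, 0, -4, 0, 0, 0, 0, 0, 0])

```text
time: 2.1
ee_pos: [0.4381, 0.1455, 0.2829]
eef_rot: [1.0, 0.005, 0.0, -0.001]
ft_force: [-1.0, 0.2, 0.5]
width: 0.0868
grip_force: 0.0
```

```bash
python3 - <<'E'
from h import *
s=r.read_state(); print(s['ee_pos'],s['joint_positions'].round(2))
c=r.camera_info('wrist'); im=save('wrist','w1.png'); print(c)
print('pred knob px',proj(c,[.466,.193,.149]))
g=im[:,:,:3]
m=(im.max(2)<45).astype(np.uint8); n,l,st,ce=cv2.connectedComponentsWithStats(m)
for i in range(1,n):
    if st[i][4]>100: print(ce[i].round(1),st[i],plane(c,*ce[i],.149).round(4))
E
```

```text
[0.43811442 0.14547789 0.28286741] [ 0.44 -0.03 -0.82  1.74 -0.02  1.42 -1.94]
{'fx': 291.78965275017913, 'fy': 291.78965275017913, 'cx': 275.9513238524021, 'cy': 212.2350572023696, 'origin': array([0.51831455, 0.14613741, 0.44429632]), 'attitude': array([-0.10439386,  0.10469282, -0.69565423,  0.70299824])}
pred knob px (np.float64(230.05328960429915), np.float64(176.14258606121683))
[340.4 112.8] [   28     0   532   286 69700] [0.5283 0.0851 0.149 ]
[398.5   7.6] [368   0  61  24 488] [0.6155 0.0409 0.149 ]
[387.2  22. ] [366  11  44  18 270] [0.6045 0.0495 0.149 ]
[343.9  20.5] [334  12  21  17 110] [0.6053 0.0878 0.149 ]
[ 43.7 275.5] [   0  258  100   32 2310] [0.35   0.4088 0.149 ]
[290.5 366.1] [    0   258   560   162 34197] [0.2252 0.1254 0.149 ]
[166.5 276.4] [151 264  30  21 257] [0.3505 0.2693 0.149 ]
[419.5 415.9] [408 413  23   7 148] [ 0.144 -0.05   0.149]
[535.5 416.2] [514 413  46   7 286] [ 0.1454 -0.2057  0.149 ]
```

View pics/w1.png

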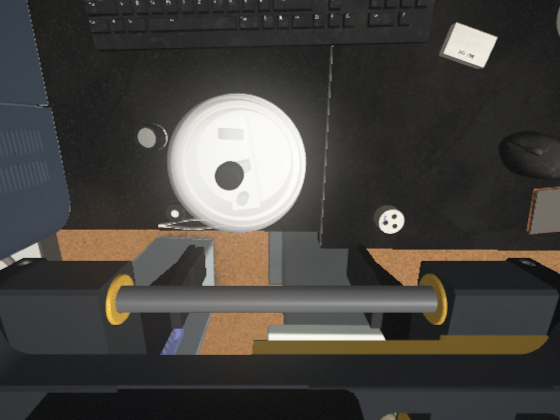

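```bash
cat >> h.py <<'E'
def blob(m,x0,y0,x1,y1):
    m=m[y0:y1,x0:x1].astype(np.uint8); c=max(cv2.findContours(m,0,1)[0],key=cv2.contourArea)
    (x,y),(a,b),t=cv2.fitEllipse(cv2.convexHull(c)); return x+x0,y+y0,a,b,t
E
python3 - <<'E'
from h import *
c=r.camera_info('wrist'); im=cv2.imread('pics/w1.png')
k=blob(im.max(2)<90,210,155,250,195); print(k,plane(c,k[0],k[1],.160),plane(c,k[0],k[1],.152), k[2]/c['fx'])
e=blob(im.min(2)>110,160,85,315,235);print(e,plane(c,e[0],e[1],.06))
s=blob(im.max(2)>110,370,200,410,240);print(plane(c,s[0],s[1],.024))
for u,v in [(135,48),(430,38)]: print(plane(c,u,v,.015))
for u,v in [(439,60),(488,70)]: print(plane(c,u,v,.01))
print(plane(c,500,150,.02),plane(c,320,247,0),plane(c,400,249,0))
E
```

```text
Traceback (most recent call last):
  File "h.py", line 16, in blob
    m=m[y0:y1,x0:x1].astype(np.uint8); c=max(cv2.findContours(m,0,1)[0],key=cv2.contourArea)
                                         ~~~^^^^^^^^^^^^^^^^^^^^^^^^^^^^^^^^^^^^^^^^^^^^^^^^
ValueError: max() iterable argument is empty
```

arm_command(moves=[0, 0, 0, 7, 0, 0, 0, 7, 0, 0, 0, 7, 0, 0, 0, 7, 0, 0, 0, 7, 0, 0, 0, 7, 0, 0, 0, 7, 0, 0, 0, 7, 0, 0, 0, 7, 0, 0, 0, 7, 0, 0, 0, 7, 0, 0, 0, 7])

```text
time: 3.15
ee_pos: [0.4361, 0.1349, 0.2944]
eef_rot: [0.868, -0.497, 0.005, -0.01]
ft_force: [-1.6, -0.6, 2.1]
width: 0.0872
grip_force: 0.0
```

```bash
python3 - <<'E'
from h import *
st=r.read_state();print(st['ee_pos'],st['eef_rot'],st['joint_positions'].round(2),st['joint_vel'].round(2))
c={'fx': 291.78965275017913, 'fy': 291.78965275017913, 'cx': 275.9513238524021, 'cy': 212.2350572023696, 'origin': np.array([0.51831455, 0.14613741, 0.44429632]), 'attitude': np.array([-0.10439386,  0.10469282, -0.69565423,  0.70299824])}
im=cv2.imread('pics/w1.png')
print(im[175,225:235].max(1))
k=blob(im.max(2)<110,210,155,250,195); print(k,plane(c,k[0],k[1],.160),plane(c,k[0],k[1],.152), k[2]/c['fx'])
e=blob(im.min(2)>110,160,85,315,235);print(e,plane(c,e[0],e[1],.06))
s=blob(im.max(2)>110,370,200,410,240);print(plane(c,s[0],s[1],.024))
for u,v in [(135,48),(430,38)]: print(plane(c,u,v,.015))
for u,v in [(439,60),(488,70)]: print(plane(c,u,v,.01))
print(plane(c,500,150,.02),plane(c,320,247,0),plane(c,400,249,0))
E
```

```text
[0.43606835 0.13493832 0.29435702] [ 0.86756159 -0.49721028  0.00518742 -0.0095871 ] [ 1.34 -0.39 -1.37  1.73 -0.39  1.48 -2.59] [ 1.23 -1.57  0.13 -0.01 -1.54  0.42 -0.03]
[100 102 101 102 102 103 104 102 104 103]
(228.80663299560547, 175.16975784301758, 26.568912506103516, 28.100048065185547, 44.674354553222656) [0.46889793 0.19244328 0.16      ] [0.46750737 0.19374631 0.152     ] 0.0910550194487224
(234.4568634033203, 165.21552276611328, 138.19044494628906, 148.69622802734375, 40.02815246582031) [0.46475554 0.20082344 0.06      ]
[ 0.37777784 -0.02935433  0.024     ]
[0.61063521 0.33309516 0.015     ]
[ 0.62599998 -0.05216256  0.015     ]
[ 0.60132585 -0.07081913  0.01      ]
[ 0.5897984  -0.13915258  0.01      ]
[ 0.48477067 -0.1727494   0.02      ] [0.32317808 0.07224309 0.        ] [ 0.32105366 -0.06026871  0.        ]
```

arm_command(moves=[0, 0, 0, -6, 0, 0, 0, -6, 0, 0, 0, -6, 0, 0, 0, -6, 0, 0, 0, -6, 0, 0, 0, -6, 0, 0, 0, -6, 0, 0, 0, -6, 0, 0, 0, -6, 0, 0, 0, -6, 0, 0, 0, 0, 0, 0, 0, 0])

```text
time: 4.15
ee_pos: [0.4355, 0.1352, 0.2948]
eef_rot: [1.0, 0.004, 0.01, -0.005]
ft_force: [0.2, -0.5, -0.1]
width: 0.087
grip_force: 0.0
```

```bash
python3 - <<'E'
from h import *
st=r.read_state();print(st['time'],st['ee_pos'],R.from_quat(st['eef_rot']).as_matrix().round(3),st['joint_positions'].round(2))
c=r.camera_info('wrist');im=save('wrist','w2.png')
u,v=map(int,proj(c,[.468,.193,.158])); print(u,v)
k=blob(im.max(2)<110,u-22,v-22,u+22,v+22); print(k,plane(c,k[0],k[1],.160),plane(c,k[0],k[1],.152))
E
```

```text
4.15 [0.43554874 0.13523894 0.29480936] [[ 1.     0.008  0.019]
 [ 0.008 -1.     0.01 ]
 [ 0.02  -0.009 -1.   ]] [ 1.08 -0.16 -1.32  1.73 -0.16  1.43 -1.77]
221 173
(221.99993515014648, 173.1782989501953, 25.461742401123047, 27.060348510742188, 57.46048355102539) [0.46868137 0.19211692 0.16      ] [0.46749872 0.19366393 0.152     ]
```

arm_command(moves=[1.5, -2.8, 1, 0, 1.4, -2.8, 1, 0, 0, 0, 3, 0, 0, 0, 3, 0, 0, 0, 3, 0, 0, 0, 2, 0, 0, 0, 1.5, 0, 0, 0, 1, 0, 0, 0, 0.5, 0, 0, 0, 0, 0])

```text
time: 5.03
ee_pos: [0.4495, 0.1634, 0.1434]
eef_rot: [1.0, 0.006, 0.004, -0.001]
ft_force: [-0.8, 0.0, -0.2]
width: 0.087
grip_force: 0.0
```

arm_command(moves=[0, 0, 0, 0, 0, 0, 0, 0, 0, 0, 0, 0, 0, 0, 0, 0, 0, 0, 0, 0, 0, 0, 0, 0, 0, 0, 0, 0], fingers=0, squeeze=25)

```text
time: 5.62
ee_pos: [0.4488, 0.1681, 0.1455]
eef_rot: [1.0, 0.008, 0.004, -0.004]
ft_force: [-9.8, 9.3, 6.3]
width: 0.0485
grip_force: 5.9
```

arm_command(moves=[0, 0, 0, 0, 0, 0, 0, 0, 0, 0, 0, 0, 0, 0, 0, 0], fingers=100)

```text
time: 5.95
ee_pos: [0.4493, 0.1641, 0.1444]
eef_rot: [1.0, 0.007, 0.004, -0.001]
ft_force: [-3.8, 0.1, 1.3]
width: 0.0677
grip_force: 1.5
```

```bash
python3 - <<'E'
from h import *
st=r.read_state();print(st['time'],st['ee_pos'],R.from_quat(st['eef_rot']).as_matrix().round(3),st['joint_positions'].round(2),st['ft_force'])
c=r.camera_info('wrist');im=save('wrist','w3.png')
u,v=proj(c,[.468,.193,.16]); print(u,v)
u,v=int(u),int(v)
k=blob(im.max(2)<110,u-55,v-55,u+55,v+55); print(k,plane(c,k[0],k[1],.160),plane(c,k[0],k[1],.152))
E
```

```text
5.95 [0.44929336 0.16409098 0.14441241] [[ 1.     0.013  0.008]
 [ 0.013 -1.     0.002]
 [ 0.008 -0.001 -1.   ]] [ 0.73  0.29 -1.31  1.9   0.31  1.18 -2.24] [-3.78811278  0.09115385  1.28632813]
223.13187147275983 241.16366682965938
(218.11880111694336, 420.7160949707031, 136.18724060058594, 432.9690856933594, 2.142951011657715) [0.33935337 0.20118588 0.16      ] [0.32902811 0.20315351 0.152     ]
```

View pics/w3.png

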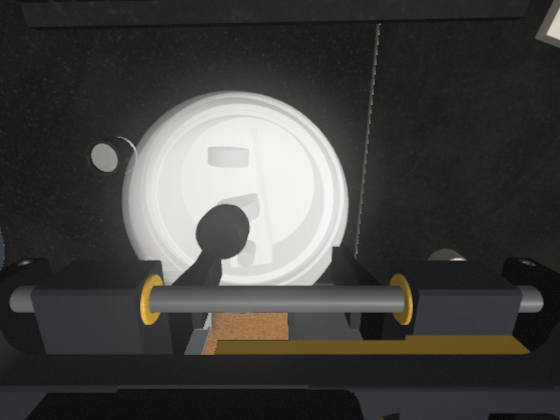

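arm_command(moves=[0, 0, -1, 0, 0, 0, -1.5, 0, 0, 0, -1.5, 0, 0, 0, 0, 0, 0, -1, 0, 0, 0.6, -1, 0, 0, 0.6, -0.8, 0, 0, 0.6, 0, 0, 0, 0, 0, 0, 0, 0, 0, 0, 0], fingers=100)

```text
time: 6.83
ee_pos: [0.4671, 0.1917, 0.1839]
eef_rot: [1.0, 0.006, 0.004, -0.001]
ft_force: [-0.2, 0.1, -0.4]
width: 0.0868
grip_force: 0.0
```

```bash
python3 - <<'E'
from h import *
st=r.read_state();print(st['time'],st['ee_pos'],R.from_quat(st['eef_rot']).as_matrix().round(3),st['joint_positions'].round(2),st['ft_force'])
c=r.camera_info('wrist');im=save('wrist','w4.png')
u,v=proj(c,[.468,.193,.16]); print(u,v)
u,v=int(u),int(v)
for th in (70,90,110): 
  k=blob(im.max(2)<th,u-30,v-30,u+30,v+26); print(k,plane(c,k[0],k[1],.160))
E
```

```text
6.8333 [0.46707059 0.19165771 0.18391195] [[ 1.     0.013  0.007]
 [ 0.013 -1.     0.002]
 [ 0.007 -0.002 -1.   ]] [ 0.64  0.32 -1.29  1.79  0.33  1.27 -2.29] [-0.17152526  0.0978578  -0.40854597]
274.2986315705198 243.90089900512953Traceback (most recent call last):
  File "<stdin>", line 7, in <module>
  File "h.py", line 16, in blob
    m=m[y0:y1,x0:x1].astype(np.uint8); c=max(cv2.findContours(m,0,1)[0],key=cv2.contourArea)
                                         ~~~^^^^^^^^^^^^^^^^^^^^^^^^^^^^^^^^^^^^^^^^^^^^^^^^
ValueError: max() iterable argument is empty
```

```bash
python3 - <<'E'
from h import *
c=r.camera_info('wrist');im=cv2.imread('pics/w4.png')
print(im[195:285:4,274].max(1), im[235,215:335:5].max(1))
for th in (115,130): 
  k=blob(im.max(2)<th,214,190,334,268); print(k,plane(c,k[0],k[1],.160))
E
```

```text
[248 247 245 220 220 214  95  92  93  95  93  90  89  88  85  84  83 238
 226 225 240 220 227] [233 233 234 233 234 243 243 245  86  91  93  93  91  94  95  91 247 247
 247 248 232 233 233 233]
(272.4946060180664, 239.21147918701172, 37.98626708984375, 43.95599365234375, 179.45712280273438) [0.4712473  0.19415665 0.16      ]
(272.5985794067383, 239.24443435668945, 38.4482307434082, 44.224693298339844, 1.4825140237808228) [0.47122412 0.19408532 0.16      ]
```

arm_command(moves=[0.3, -0.2, 1, 0, 0, 0, 1.5, 0, 0, 0, 1.5, 0, 0, 0, 1, 0, 0, 0, 0, 0, 0, 0, 0, 0])

```text
time: 7.38
ee_pos: [0.4701, 0.1939, 0.1341]
eef_rot: [1.0, 0.006, 0.004, -0.001]
ft_force: [0.7, 0.5, -1.2]
width: 0.0868
grip_force: 0.0
```

arm_command(moves=[0, 0, 0, 0, 0, 0, 0, 0, 0, 0, 0, 0, 0, 0, 0, 0, 0, 0, 0, 0, 0, 0, 0, 0, 0, 0, 0, 0], fingers=0, squeeze=25)

```text
time: 7.97
ee_pos: [0.4703, 0.1941, 0.134]
eef_rot: [1.0, 0.006, 0.004, -0.001]
ft_force: [-0.0, 0.1, -0.5]
width: 0.0484
grip_force: 0.0
```

arm_command(moves=[0, 0, 0, 0, 0, 0, 0, 0, 0, 0, 0, 0, 0, 0, 0, 0, 0, 0, 0, 0, 0, 0, 0, 0, 0, 0, 0, 0])

```text
time: 8.55
ee_pos: [0.4703, 0.1942, 0.134]
eef_rot: [1.0, 0.006, 0.004, -0.001]
ft_force: [0.4, 0.7, -0.1]
width: 0.0275
grip_force: 25.0
```

arm_command(moves=[0, 0, -0.3, 0, 0, 0, -0.8, 0, 0, 0, -1.2, 0, 0, 0, -1.2, 0, 0, 0, -1.2, 0, 0, 0, -1.2, 0, 0, 0, -1.2, 0, 0, 0, -0.8, 0, 0, 0, -0.3, 0, 0, 0, 0, 0])

```text
time: 9.38
ee_pos: [0.47, 0.194, 0.2167]
eef_rot: [1.0, 0.006, 0.004, -0.001]
ft_force: [0.8, -0.5, -2.6]
width: 0.0268
grip_force: 25.0
```

arm_command(moves=[0.2, 1.5, 0, 0, 0.2, 2.3, 0, 0, 0.2, 2.5, 0, 0, 0.3, 2.5, 0, 0, 0.3, 2.5, 0, 0, 0.3, 2.5, 0, 0, 0.3, 2.5, 0, 0, 0.3, 2.5, 0, 0, 0.2, 2.5, 0, 0, 0.1, 2, 0, 0, 0, 1.1, 0, 0, 0, 0, 0, 0])

```text
time: 10.38
ee_pos: [0.4965, -0.0524, 0.215]
eef_rot: [1.0, 0.004, 0.003, -0.001]
ft_force: [0.1, 0.1, -2.5]
width: 0.0271
grip_force: 25.0
```

```bash
python3 - <<'E'
from h import *
st=r.read_state();print(st['time'],st['ee_pos'],R.from_quat(st['eef_rot']).as_matrix().round(3),st['joint_positions'].round(2),st['ft_force'])
c=r.camera_info('wrist');im=save('wrist','w5.png');t=r.camera('top')[140:290,140:380]
cv2.imwrite('pics/c5.png',np.vstack([cv2.resize(t,(400,250),interpolation=2),cv2.resize(im,(400,300),interpolation=3)])[:,:,::-1])
E
```

```text
10.3833 [ 0.49647235 -0.05237221  0.21499253] [[ 1.     0.009  0.007]
 [ 0.009 -1.     0.002]
 [ 0.007 -0.002 -1.   ]] [ 1.17  0.25 -1.29  1.75  0.25  1.32 -1.74] [ 0.13173618  0.11867296 -2.52217053]
```

View pics/c5.png

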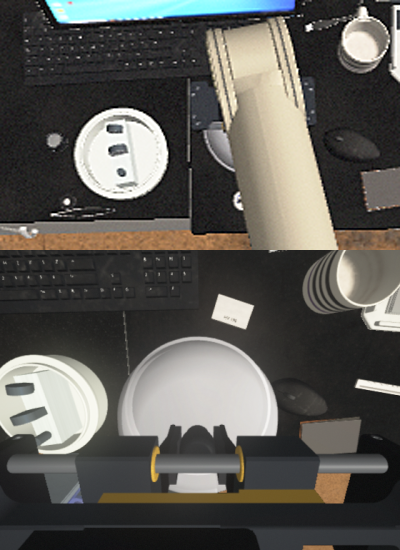

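arm_command(moves=[0, 0, 1, 0, 0, 0, 2, 0, 0, 0, 2, 0, 0, 0, 2, 0, 0, 0, 2, 0, 0, 0, 2, 0, 0, 0, 1.5, 0, 0, 0, 0.8, 0, 0, 0, 0.3, 0, 0, 0, 0, 0])

```text
time: 11.32
ee_pos: [0.4978, -0.0489, 0.0795]
eef_rot: [1.0, 0.007, 0.004, -0.001]
ft_force: [-0.7, -0.2, -2.9]
width: 0.0269
grip_force: 25.0
```

arm_command(moves=[0, 0, 0.2, 0, 0, 0, 0.2, 0, 0, 0, 0, 0, 0, 0, 0, 0])

```text
time: 11.65
ee_pos: [0.4981, -0.0496, 0.0761]
eef_rot: [1.0, 0.006, 0.004, -0.001]
ft_force: [0.4, -0.1, -2.7]
width: 0.027
grip_force: 25.0
```

arm_command(moves=[0, 0, 0.1, 0, 0, 0, 0.1, 0, 0, 0, 0.1, 0, 0, 0, 0, 0])

```text
time: 11.98
ee_pos: [0.4982, -0.0496, 0.0738]
eef_rot: [1.0, 0.006, 0.004, -0.0]
ft_force: [-6.5, -0.9, 13.8]
width: 0.0271
grip_force: 25.0
```

arm_command(moves=[0, 0, 0, 0, 0, 0, 0, 0, 0, 0, 0, 0, 0, 0, 0, 0, 0, 0, 0, 0, 0, 0, 0, 0, 0, 0, 0, 0, 0, 0, 0, 0], fingers=100)

```text
time: 12.65
ee_pos: [0.4979, -0.0494, 0.0727]
eef_rot: [1.0, 0.006, 0.004, -0.001]
ft_force: [0.1, -0.1, -0.7]
width: 0.0729
grip_force: 0.0
```

arm_command(moves=[0, 0, -1, 0, 0, 0, -2.5, 0, 0, 0, -3, 0, 0, 0, -3, 0, 0, 0, -3, 0, 0, 0, -3, 0, 0, 0, -2, 0, -0.5, -2, 0, 0, -0.5, -3, 0, 0, -0.5, -3, 0, 0, -0.5, -3, 0, 0, -0.5, -3, 0, 0])

```text
time: 13.65
ee_pos: [0.4692, 0.0914, 0.2485]
eef_rot: [1.0, 0.006, 0.004, -0.001]
ft_force: [0.1, -0.5, -0.7]
width: 0.087
grip_force: 0.0
```

arm_command(moves=[-0.5, -3, 0, 0, -0.5, -3, 0, 0, -0.5, -2, 0, 0, -0.5, -1, 0, 0, 0, 0, 0, 0, 0, 0, 0, 0])

```text
time: 14.15
ee_pos: [0.4487, 0.1791, 0.248]
eef_rot: [1.0, 0.007, 0.004, -0.001]
ft_force: [0.1, -0.3, -0.1]
width: 0.0865
grip_force: 0.0
```

```bash
python3 - <<'E'
from h import *
st=r.read_state();print(st['time'],st['ee_pos'],R.from_quat(st['eef_rot']).as_matrix().round(3),st['joint_positions'].round(2),st['ft_force'])
c=r.camera_info('wrist');im=save('wrist','w6.png');print(c)
t=r.camera('top')[195:275,160:340];cv2.imwrite('pics/t6.png',t[:,:,::-1])
u,v=map(int,proj(c,[.467,.194,.08]));print(u,v)
a=im[max(v-95,0):v+95,max(u-95,0):u+95]; print(max(u-95,0),max(v-95,0))
cv2.imwrite('pics/c6.png',np.hstack([cv2.resize(a,None,fx=2.8,fy=2.8,interpolation=2)])[:590,:,::-1])
E
```

```text
14.15 [0.44865469 0.17909122 0.24799378] [[ 1.     0.013  0.008]
 [ 0.013 -1.     0.001]
 [ 0.008 -0.001 -1.   ]] [ 0.82  0.17 -1.39  1.74  0.17  1.36 -2.15] [ 0.14399084 -0.29948153 -0.13955986]
{'fx': 291.78965275017913, 'fy': 291.78965275017913, 'cx': 275.9513238524021, 'cy': 212.2350572023696, 'origin': array([0.52765367, 0.18023857, 0.41004553]), 'attitude': array([-0.10237998,  0.10150853, -0.6946503 ,  0.70475195])}
263 180
168 85
```

View pics/c6.png

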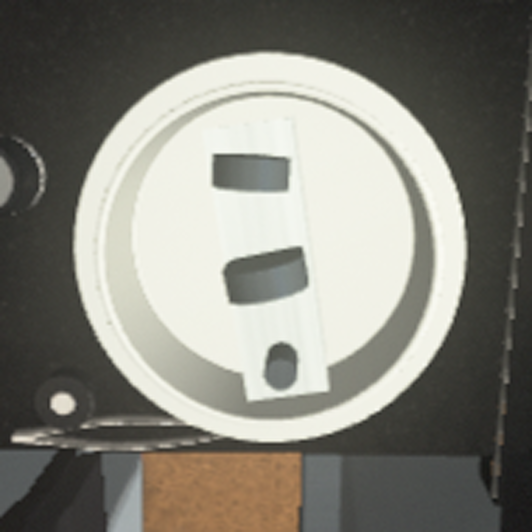

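```bash
python3 - <<'E'
from h import *
c=r.camera_info('wrist');im=cv2.imread('pics/w6.png')
f=lambda x,y:(x/2.8+168,y/2.8+85)
cor=[plane(c,*f(*p),.072) for p in [(205,127),(293,118),(328,390),(248,402)]]
ctr=np.mean(cor,0); ax=(cor[0]+cor[1]-cor[2]-cor[3])/2; print(np.array(cor).round(4),ctr,np.linalg.norm(ax),np.arctan2(ax[1],ax[0]))
e=blob(im.min(2)>110,180,90,350,250); print('base?',plane(c,e[0],e[1],.065),e)
ex=ax/np.linalg.norm(ax)
m=(im.max(2)<150)
s=r.camera_info('scene'); sc=save('scene','s6.png')
for n,k in (('far',.04),('mid',0),('near',-.04)):
    p=ctr+k*ex; u,v=proj(c,p); print(n,p.round(4),'foot px',np.round([u,v],1),'top px h42',np.round(proj(c,p+[0,0,.042]),1),'h32',np.round(proj(c,p+[0,0,.032]),1), 'scene',np.round(proj(s,p),1),np.round(proj(s,p+[0,0,.042]),1))
    q=blob(m,int(u)-18,int(v)-20,int(u)+19,int(v)+22); print(q)
u,v=map(int,proj(s,ctr)); a=cv2.resize(sc[v-38:v+38,u-45:u+45],None,fx=6,fy=6,interpolation=2);print(u-45,v-38)
cv2.imwrite('pics/sc6.png',a[:,:,::-1])
E
```

```text
[[0.5224 0.2177 0.072 ]
 [0.5263 0.1827 0.072 ]
 [0.4124 0.1665 0.072 ]
 [0.4064 0.2015 0.072 ]] [0.4668802  0.19208767 0.072     ] 0.1160969219156967 0.14021219688400774
base? [0.47318377 0.19340925 0.065     ] (263.31788635253906, 173.6132354736328, 139.8787078857422, 142.24855041503906, 41.632965087890625)
far [0.5065 0.1977 0.072 ] foot px [259.3 145.2] top px h42 [256.9 148. ] h32 [257.5 147.3] scene [237.  258.4] [236.4 245.1]
(256.466082572937, 145.9317970275879, 13.136726379394531, 40.0529670715332, 93.29509735107422)
mid [0.4669 0.1921 0.072 ] foot px [264.2 179.9] top px h42 [262.6 187.3] h32 [263.  185.3] scene [251.1 262.7] [250.8 249.3]
(262.9174327850342, 182.50435256958008, 20.07125473022461, 33.22382736206055, 73.53274536132812)
near [0.4273 0.1865 0.072 ] foot px [268.8 212.4] top px h42 [267.9 223.7] h32 [268.1 220.7] scene [265.6 267.1] [265.7 253.6]
(268.7339725494385, 223.97260284423828, 19.524023056030273, 46.2132682800293, 84.4637222290039)
206 224
```

View pics/sc6.png

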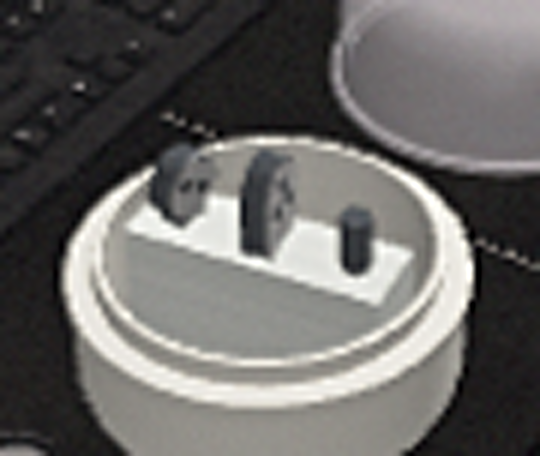

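```bash
python3 - <<'E'
from h import *
c=r.camera_info('wrist')
f=lambda x,y:(x/2.8+168,y/2.8+85)
for a,b,z in [((223,267),(302,248),.09),((235,305),(307,290),.1)]:
    d=plane(c,*f(*a),z)-plane(c,*f(*b),z); print(np.arctan2(-d[0],d[1]),d, (plane(c,*f(*a),z)+plane(c,*f(*b),z))/2)
y=.22; T=R.from_euler('z',y)*R.from_euler('x',np.pi); M=T.as_matrix(); print(M.T@(np.array([.467,.192,.15])-r.read_state()['ee_pos']))
E
```

```text
0.24802317009457509 [-0.00789293  0.03116813  0.        ] [0.47345662 0.19413357 0.09      ]
0.2204202138354366 [-6.24914746e-03  2.78904232e-02 -5.55111512e-17] [0.45960588 0.19038924 0.1       ]
[ 0.02038986 -0.00997185  0.09778445]
```

arm_command(moves=[0, 0, 0, -4, 0, 0, 0, -4, 0, 0, 0, -4, 0, 0, 0, 0, 0, 0, 0, 0])

```text
time: 14.72
ee_pos: [0.449, 0.1786, 0.2477]
eef_rot: [0.994, 0.109, 0.004, -0.001]
ft_force: [0.1, -1.2, -0.3]
width: 0.0871
grip_force: 0.0
```

arm_command(moves=[1, -0.5, 0, 0, 1, -0.5, 0, 0, 0, 0, 2, 0, 0, 0, 2, 0, 0, 0, 2, 0, 0, 0, 2, 0, 0, 0, 1.5, 0, 0, 0, 0.5, 0, 0, 0, 0, 0])

```text
time: 15.47
ee_pos: [0.4662, 0.1934, 0.1471]
eef_rot: [0.994, 0.11, 0.003, -0.001]
ft_force: [0.4, 0.7, -0.3]
width: 0.0867
grip_force: 0.0
```

```bash
python3 - <<'E'
from h import *
st=r.read_state();print(st['time'],st['ee_pos'],R.from_quat(st['eef_rot']).as_matrix().round(3),st['joint_positions'].round(2))
c=r.camera_info('wrist');im=save('wrist','w7.png')
cv2.imwrite('pics/c7.png',cv2.resize(im[80:300,140:420],None,fx=2.5,fy=2.5,interpolation=2)[:,:,::-1])
for p in [(.467,.192,.114),(.467,.192,.072)]: print(proj(c,p))
E
```

```text
15.4667 [0.46624692 0.19336709 0.14707134] [[ 0.976  0.219  0.006]
 [ 0.219 -0.976  0.002]
 [ 0.006 -0.    -1.   ]] [ 0.6   0.37 -1.26  1.83  0.38  1.21 -2.12]
(np.float64(278.35104815788213), np.float64(239.58912498517404))
(np.float64(277.9614887740884), np.float64(221.07995887643287))
```

View pics/c7.png

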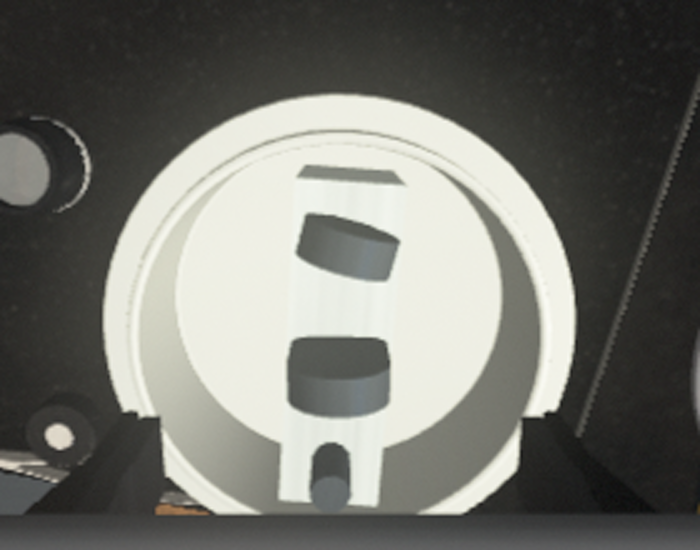

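arm_command(moves=[0, 0, 1, 0, 0, 0, 1.5, 0, 0, 0, 1.5, 0, 0, 0, 1.5, 0, 0, 0, 1, 0, 0, 0, 0.6, 0, 0, 0, 0, 0])

```text
time: 16.1
ee_pos: [0.4666, 0.194, 0.0757]
eef_rot: [0.994, 0.111, 0.003, -0.001]
ft_force: [-0.6, 0.2, 0.8]
width: 0.087
grip_force: 0.0
```

arm_command(moves=[0, 0, 0, 0, 0, 0, 0, 0, 0, 0, 0, 0, 0, 0, 0, 0, 0, 0, 0, 0, 0, 0, 0, 0, 0, 0, 0, 0, 0, 0, 0, 0, 0, 0, 0, 0, 0, 0, 0, 0, 0, 0, 0, 0, 0, 0, 0, 0], fingers=0, squeeze=12)

```text
time: 17.1
ee_pos: [0.4672, 0.1941, 0.077]
eef_rot: [0.994, 0.111, 0.004, -0.001]
ft_force: [0.4, -0.1, 0.8]
width: 0.032
grip_force: 12.0
```

arm_command(moves=[0, 0, -0.3, 0, 0, 0, -0.7, 0, 0, 0, -1, 0, 0, 0, -1, 0, 0, 0, -1, 0, 0, 0, -1, 0, 0, 0, -1, 0, 0, 0, -1, 0, 0, 0, -1, 0, 0, 0, -1, 0, 0, 0, -1, 0, 0, 0, 0, 0])

```text
time: 18.1
ee_pos: [0.4672, 0.1945, 0.179]
eef_rot: [0.994, 0.111, 0.005, -0.001]
ft_force: [0.0, -0.4, -0.9]
width: 0.0316
grip_force: 12.0
```

```bash
python3 - <<'E'
from h import *
st=r.read_state();print(st['time'],st['ee_pos'],st['joint_positions'].round(2),st['ft_force'],st['width'])
w=save('wrist','w8.png');sc=save('scene','s8.png')
u,v=map(int,proj(r.camera_info('scene'),[.467,.194,.12]));print(u,v)
cv2.imwrite('pics/c8.png',np.hstack([cv2.resize(sc[v-60:v+60,u-60:u+60],(400,400),interpolation=2),cv2.resize(w[100:300,175:375],(400,400),interpolation=2)])[:,:,::-1])
E
```

```text
18.1 [0.46723748 0.19447916 0.17902424] [ 0.64  0.33 -1.29  1.79  0.34  1.26 -2.09] [ 0.03447804 -0.36004708 -0.87680949] 0.03162487985585483
250 247
```

View pics/c8.png

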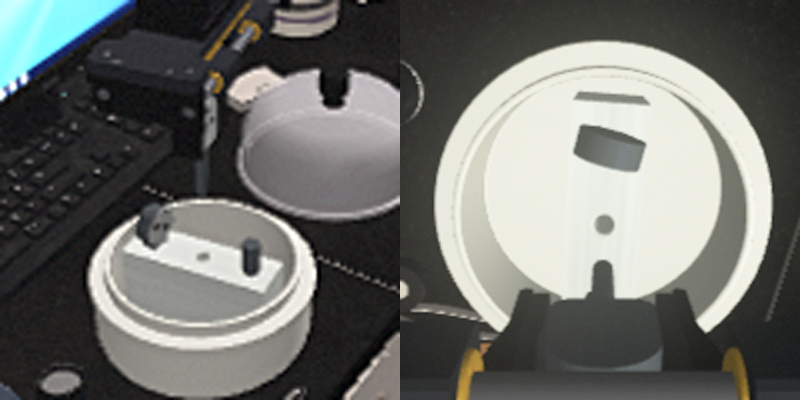

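arm_command(moves=[0, 0, 0, -6.5, 0, 0, 0, -6.5, 0, 0, 0, -6.5, 0, 0, 0, -6.5, 0, 0, 0, -6.5, 0, 0, 0, -6.5, 0, 0, 0, -6.5, 0, 0, 0, -6.5, 0, 0, 0, -6.5, 0, 0, 0, -6.5, 0, 0, 0, -6.5, 0, 0, 0, -6])

```text
time: 19.2
ee_pos: [0.4661, 0.1937, 0.1762]
eef_rot: [0.704, 0.711, 0.003, 0.002]
ft_force: [0.1, 0.1, -0.6]
width: 0.0318
grip_force: 12.0
```

arm_command(moves=[-1, 0, 0, 0, -1.4, 0, 0, 0, -1.4, 0, 0, 0, -0.7, 0, 0, 0, 0, 0, 0, 0])

```text
time: 19.62
ee_pos: [0.4667, 0.1471, 0.1763]
eef_rot: [0.707, 0.708, 0.003, 0.002]
ft_force: [0.3, 0.4, -1.0]
width: 0.0317
grip_force: 12.0
```

```bash
python3 - <<'E'
from h import *
st=r.read_state();print(st['time'],st['ee_pos'],R.from_quat(st['eef_rot']).as_matrix().round(3),st['joint_positions'].round(2),st['ft_force'],st['width'])
E
```

```text
19.6167 [0.46672795 0.1471165  0.17630035] [[-0.002  1.     0.007]
 [ 1.     0.002  0.001]
 [ 0.001  0.007 -1.   ]] [ 0.85  0.38 -1.45  1.83  0.4   1.28 -0.7 ] [ 0.33127291  0.41205557 -1.04148895] 0.031726588719275715
```

arm_command(moves=[0, 0, 1, 0, 0, 0, 1.3, 0, 0, 0, 1.3, 0, 0, 0, 1.3, 0, 0, 0, 1.3, 0, 0, 0, 1, 0, 0, 0, 0.4, 0, 0, 0, 0, 0])

```text
time: 20.28
ee_pos: [0.4666, 0.1492, 0.0997]
eef_rot: [0.705, 0.709, 0.003, 0.001]
ft_force: [-0.5, 0.3, -1.1]
width: 0.0318
grip_force: 12.0
```

```bash
python3 - <<'E'
from h import *
st=r.read_state();p=st['ee_pos'];print(st['time'],p,st['joint_positions'].round(2),st['ft_force'])
C=np.array([.1225,.070]); 
for th in np.radians([0,15,30,45,60,75,90,95]):
    q=C+.004*np.array([np.cos(th),np.sin(th)])+(.048-.003*th/1.57)*np.array([-np.sin(th),np.cos(th)])
    print(round(np.degrees(th)),(q-[0,.019]).round(4))
E
```

```text
20.2833 [0.46658664 0.14920965 0.09974479] [ 0.73  0.46 -1.33  1.91  0.5   1.15 -0.78] [-0.47557247  0.2640681  -1.10643897]
0 [0.1265 0.099 ]
15 [0.1141 0.0979]
30 [0.1025 0.0937]
45 [0.0924 0.0867]
60 [0.0847 0.0775]
75 [0.0796 0.0666]
90 [0.0775 0.055 ]
95 [0.0775 0.0511]
```

arm_command(moves=[-0.8, 0, 0, 0, -0.8, 0, 0, 0, -0.7, 0, 0, 0, -0.6, 0, 0.1, 0, -0.6, 0, 0.1, 0, -0.6, 0, 0.2, 0, -0.6, 0, 0.2, 0, 0, 0, 0, 0])

```text
time: 20.95
ee_pos: [0.4675, 0.1004, 0.0943]
eef_rot: [0.706, 0.708, 0.003, 0.002]
ft_force: [-0.1, 1.3, 0.7]
width: 0.0318
grip_force: 12.0
```

arm_command(moves=[-0.5, 0, 0.3, 0, -0.5, 0, 0.4, 0, -0.4, 0, 0.4, 0, -0.4, 0, 0.5, 0, -0.3, 0, 0.5, 0, -0.2, 0, 0.6, 0, 0, 0, 0, 0])

```text
time: 21.53
ee_pos: [0.4671, 0.0781, 0.0664]
eef_rot: [0.706, 0.708, 0.003, 0.002]
ft_force: [0.0, 0.5, 0.5]
width: 0.0318
grip_force: 12.0
```

arm_command(moves=[-0.1, 0, 0.4, 0, 0, 0, 0.4, 0, 0, 0, 0.3, 0, 0, 0, 0.2, 0, 0, 0, 0, 0])

```text
time: 21.95
ee_pos: [0.4678, 0.0781, 0.0544]
eef_rot: [0.706, 0.709, 0.003, 0.002]
ft_force: [-1.2, -1.0, 0.1]
width: 0.032
grip_force: 12.0
```

```bash
python3 - <<'E'
from h import *
st=r.read_state();p=st['ee_pos'];print(st['time'],p,st['joint_positions'].round(2),st['ft_force'])
c=r.camera_info('wrist');save('wrist','w9.png');save('scene','s9.png')
s=r.camera_info('scene')
g=p+[0,0,.019]
for d in (-.018,.024,.068):
  print(d,np.round(proj(c,g+[0,d,0]),1),np.round(proj(s,g+[0,d,0]),1))
E
```

```text
21.95 [0.46777534 0.07809997 0.05436991] [ 0.85  0.5  -1.29  1.99  0.55  1.06 -0.68] [-1.23043671 -1.00281413  0.06911401]
-0.018 [276.9 305.7] [278.4 236.1]
0.024 [277.4 236.6] [270.2 243.9]
0.068 [277.9 151.2] [261.  252.5]
```

arm_command(moves=[0, 0, -0.3, 0, 0, 0, -1, 0, 0, 0, -1.8, 0, 0, 0, -2, 0, 0, 0, -2, 0, 0, 0, -2, 0, 0, 0, -2, 0, 0, 0, -2, 0, 0, 0, -2, 0, 0, 0, -2, 0, 0, 0, -1, 0, 0, 0, -0.3, 0], squeeze=20)

```text
time: 23.05
ee_pos: [0.4671, 0.0782, 0.2405]
eef_rot: [0.706, 0.709, 0.004, 0.003]
ft_force: [0.3, -0.6, -2.0]
width: 0.0317
grip_force: 20.0
```

arm_command(moves=[0, 0, 0, 0, 0, 0, 0, 0, 0, 0, 0, 0])

```text
time: 23.3
ee_pos: [0.4659, 0.0776, 0.2377]
eef_rot: [0.706, 0.709, 0.003, 0.001]
ft_force: [0.1, -0.0, -1.3]
width: 0.0321
grip_force: 20.0
```

```bash
python3 - <<'E'
from h import *
st=r.read_state();p=st['ee_pos'];print(st['time'],p,st['joint_positions'].round(2),st['ft_force'],st['grip_force'],st['joint_vel'].round(3))
c=r.camera_info('wrist');w=save('wrist','w10.png');sc=save('scene','s10.png');s=r.camera_info('scene')
g=p+[0,0,.019]
a=cv2.imread('pics/s9.png').astype(int)
for t in (-25,0,25):
  t=np.radians(t); print([np.round(proj(s,g+d*np.array([0,np.cos(t),np.sin(t)])),1).tolist() for d in (.024,.045,.068)],np.round(proj(c,g+.068*np.array([0,np.cos(t),np.sin(t)])),1))
u,v=map(int,proj(s,g+[0,.045,0]))
print(u-18,v-18);G=cv2.cvtColor(sc,cv2.COLOR_RGB2GRAY)
for row in G[v-18:v+20,u-18:u+22]: print(' '.join('%3d'%x for x in row))
E
```

```text
23.3 [0.46588189 0.07764793 0.23772525] [ 1.12  0.14 -1.44  1.78  0.15  1.34 -0.35] [ 0.07767377 -0.00623053 -1.30062618] 19.99982896959409 [-0.003  0.003  0.001 -0.002 -0.003  0.002  0.002]
[[272.0, 186.5], [267.7, 192.9], [263.0, 200.0]] [277.1 157.8]
[[271.5, 183.2], [266.8, 186.7], [261.4, 190.6]] [277.9 151.2]
[[272.0, 179.1], [267.8, 178.9], [262.9, 178.7]] [278.7 174.4]
248 168
127 115 150 143 144 147 151 150 149 149 145 148 146 147 154 165 136   0  16  22  40  50  37  22  14  93 169 160 166 162 141 133  80  62  35  31  31  34  27  50
134 155 144 116 103 131 147 149 148 150 149 148 148 151 149 135  61   4  17  23  25  31  26  25  18  91 170 159 162 164 166 172 178 169  86  15  29  35  30  32
134 152 149 151 150 145 117 107 132 149 143 145 147 149 135 105 149   6  16  11  28  33  26  22  17  92 166 158 158 160 159 163 170 158  72  10  19  14  23  24
113 151 146 150 151 151 151 152 146 119 104 128 149 149 154 152 116   5  14  24  29  32  27  21  31 100 163 156 157 157 157 160 167 146  39  11  19  16  18  10
114 157 153 149 151 148 147 149 150 151 152 148 147 144 151 150 103   6 
[... 4667 characters left out ...]
  28  24  32  26  31  30  31  32  31  24  28  25  27  31  30
 26  28  27  28  26  24  33  28  26  29  29  29  31  22  22  28  29  24  28  30  32  28  30  25  21  29  28  30  29  33  32  30  28  29  31  32  29  30  31  28
 30  28  26  27  24  26  29  31  26  26  28  26  27  24  24  26  20  28  26  28  28  28  29  27  26  25  26  24  33  28  30  30  30  30  31  30  30  29  32  30
 27  26  29  24  30  26  29  25  28  28  26  26  30  26  28  27  27  20  22  23  24  23  25  24  31  27  24  26  27  27  31  32  31  30  33  36  31  35  30  31
 30  27  23  27  25  26  33  27  27  27  30  32  27  29  28  23  25  25  25  18  24  15  22  24  28  28  31  26  26  30  34  32  32  30  33  29  32  31  33  37
```

```bash
python3 -c "
from bench import r
print(r.close_job())"
```

```text
the job is handed in; nothing more can be done
None
```

I handed the job in, but it returned no verdict: the lid stands on the worktop about 24 cm from the desiccator, the other two samples were still in the block when I last looked, and the oval sample is held about 26 cm up. Its ground face should be down and level to a few degrees, judged from the stem in one camera image; I did not see the face itself.

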